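Hang the rectangular spectacles on the empty swivel hook

ROBOT

A 6-joint arm with a two-finger parallel gripper is mounted at the origin on the work surface. World frame = base frame: x ahead of the robot, y to its left, z up, the work surface at z = 0. Lengths are in mm, angles in rad, forces in N, time in s.
With the tool pointing down it reaches from about 300 to 750 mm from the base axis. Payload 8.5 kg.
Tool frame: the origin (TCP) lies between the finger pads; the fingertips stand 11 mm ahead of it and the grasp point (between the pads) lies 8 mm behind it; z points along the fingers, y is the line along which they close (so a half turn about z gives the same grasp; the last joint's range is limited). The gripper opens to 85 mm and grips with 20 to 120 N. Pads are 22 mm wide; open, the fingers measure 114 mm over their backs; the gripper's body (76 mm by 85 mm) begins 54 mm behind the grasp point. The pads swing forward as they close: fully open they stand 13 mm farther back than shut.
Start: joints at [1.063, 0.381, 1.297, -0, 1.464, -0.215], TCP at [158.74, 526.575, 206.422] pointing down, gripper open.
Joint ranges: [-3.11, 3.11], [-0.89, 2.33], [0.22, 2.48], [-1.42, 4.56], [0.17, 2.85], [-2.88, 2.88]. Speed limits (rad/s): [2.39, 2.39, 3.14, 3.14, 3.14, 3.14].

INTERFACE

Orientations are given as a rotation vector (axis times angle).
In Python, from cell import status, eyes, env, models gives the robot as it stands.
- The arm moves only by the tool apply_moves, never from a script. Its arguments are lists of equal length, an entry for each row: "offset": the shift along the world's x, y, z in m, a list of three; "dr": the turn, a rotation vector about the world's x, y, z in rad, a list of three; "hand": the finger opening in m, from 0 to 0.0854. In form: {"offset": [[x, y, z], ...], "dr": [[ax, ay, az], ...], "hand": [hand, ...]}. A call has 1 to 5 rows; each row is the pose to reach, as a shift and turn from the pose commanded when the call began; what a row does not reach only later rows make up. A row lasts 1/8 s, in which the tool goes at most 62.5 mm and 10.7 degrees, less where a joint would pass 70% of its speed; a pose out of reach is approached as far as the arm can. A call with a gripper value outside its range is refused whole. The fingers move at their own pace and stop on an object; the grip force is fixed at half the most. Time passes only in rows, so rows that repeat a pose let the fingers close. It gives the time, the measured TCP pose, the force, the opening and the grip force at its end, in the units of the state.
- status.state(): the state, without advancing time (a new reading comes with each control period).
- eyes.grab_frame(name): name is "side" or "top"; returns a dict with "pixels" (384x512x3 uint8, red, green, blue), "mtx" (3x3 intrinsics, pixels), "rvec" (rotation vector, rad) and "tvec" (3), from world to camera coordinates, as OpenCV has them. Camera axes: x right, y down, z forward; pixel columns grow to the right and rows downward; lengths in mm; the calibration is good to about 2 mm. A picture is of the moment at which its call begins. There is no depth.
- env.finish_job(): hands the job in; it is judged then, once.
Trained networks look in the newest picture that a camera, given by its name, has taken for a name from the list of things; names that differ only in an ending like _2 or _b are one class to them, and where a whole thing is asked for, a point or a joint stands for the part that bears it (a point fixed in the world has none). Each returns a list of dicts, best first, with "score" (0 to 1); they miss things now and then, are a little off and sometimes report something else, mostly with a low value. They report only what shows in the picture. A call takes as long as a camera call. They do not tell look-alikes from the thing itself.
- models.regions_of(camera, thing): "region" (384x512 bool, what is visible of it) and "extent" ([left, top, right, bottom] in pixels, round what is visible of it).
The state is a dict: "time_s": time; "qpos": joint angles; "qvel": joint speeds; "joint_efforts": joint torques, N m; "position": TCP position; "eef_rot": TCP orientation; "wrist_force": force on the tool from outside, world axes, zero at the start; "wrist_torque": the same for the moment, N m; "opening": finger opening in mm; "finger_force": force on a finger pad.
Only numpy, scipy, OpenCV 4.12 (cv2) and the standard library are available. Lean on these libraries where they do the work, as an engineer would, in place of code of your own. Each camera call takes 0.05 s, during which the arm holds its last target. There are 200 camera calls.

TASK

One of the two swivel-hook stands already has a pair of spectacles hanging on it. First turn the hook of the empty stand so that it points straight out over the long toe of its foot, then hang the folded spectacles with the rectangular lenses on it by their bridge, level and square across the prong between post and upturned tip. Leave the occupied hook with its pair and the round-lens spectacles on the table as they are.

Things in the scene. Friction and masses are not known exactly. Their poses are not given: they have to be found in the camera images.
- rect_pair: Folded dark spectacles with rectangular lenses, upright on table; 136 wide (y), 34 deep (x), 48 high (z), about 60 g. Origin: centre of underside. Lenses at x=-17..-12, y=+-(11..63); folded temples behind at x=3..16, z=40..48, bent tips down at y=+-62. Nose gap open below; bridge x=-14.5, underside z=40.5. Grip across x over a lens (y=+-36). When hung, origin is 37 mm below prong axis.
- round_pair: Folded dark spectacles with round lenses (48 mm) standing upright on the table, to be left alone; 137 mm wide (y), 34 deep (x), 48 high (z). Origin: centre of underside.
- hung_pair: Folded dark spectacles with round lenses (48 mm) already hanging on one of the two hooks, to be left alone; 137 mm wide (y), 34 deep (x), 48 high (z). Origin: centre of underside, about 37 mm below the axis of the prong it hangs on.
- stand_p: Fixed steel stand: round foot (radius 42 mm, 12 high) with a flat toe (32 wide, 8 high) reaching 115 mm from the axis of a thin post (radius 8), swivel hook on top. Origin: on the table on the post's axis. The toe points along this body's -x axis. The two stands are alike; either may be the left one.
- stand_q: Fixed steel stand: round foot (radius 42 mm, 12 high) with a flat toe (32 wide, 8 high) reaching 115 mm from the axis of a thin post (radius 8), swivel hook on top. Origin: on the table on the post's axis. The toe points along this body's -x axis. The two stands are alike; either may be the left one.
- hook_p (a joint): Swivel of the hook on stand_p, rad about the post axis, counter-clockwise seen from above positive; 0 = hook points straight out over the toe. Range -2.6 to 2.6; friction about 0.07 N m, stays where left, no spring. May start up to 1.5 rad off.
- hook_q (a joint): Swivel of the hook on stand_q, rad about the post axis, counter-clockwise seen from above positive; 0 = hook points straight out over the toe. Range -2.6 to 2.6; friction about 0.07 N m, stays where left, no spring. May start up to 1.5 rad off.
- hook_p_seat (a point): Middle of the prong of the hook on stand_p, on its axis, 160 mm above table, 48 mm out from the post axis; turns with the hook; its -x axis points outward along the level prong, a 9 mm round bar whose end, 95-100 mm out, bends up (top 23 mm above prong axis). Hub on the post: radius 12.5 mm, top 11 mm above prong axis; nothing of the stand is higher.
- hook_q_seat (a point): Middle of the prong of the hook on stand_q, on its axis, 160 mm above table, 48 mm out from the post axis; turns with the hook; its -x axis points outward along the level prong, a 9 mm round bar whose end, 95-100 mm out, bends up (top 23 mm above prong axis). Hub on the post: radius 12.5 mm, top 11 mm above prong axis; nothing of the stand is higher.
Things that resemble listed ones, but are neither listed nor needed, are in the scene too. Leave any blue or turquoise look-alike of the stand_q alone. Leave any yellow look-alike of the stand_p alone.

How it is judged (in metres and radians):
On the way, in this order (a step that is already met when the one before it is completed fails the run):
1. the empty hook is turned to point over its toe (value of joint hook_q between -0.2 and 0.2 rad), for 0.2 s.
2. the rectangular spectacles are on the empty hook's prong by their bridge (x of rect_pair in the frame of hook_q_seat between -0.036 and 0.034 m and y of rect_pair in the frame of hook_q_seat between -0.015 and 0.015 m and z of rect_pair in the frame of hook_q_seat between -0.044 and -0.03 m and angle between rect_pair's own z axis and vertical below 0.35 rad and angle between the y axis of rect_pair and the y axis of hook_q_seat, either way round below 0.4 rad), for 0.2 s.
At the end, for the whole second after the job is handed in: The rectangular pair hangs at rest on the formerly empty prong: origin 30-44 mm below its axis, within 15 mm sideways, 34 mm of its middle, 20 deg of upright, 23 deg of square; that hook is within 15 deg of its toe; other pairs within 30 mm of their start, occupied hook within 11 deg (all of step 2 and value of joint hook_q between -0.26 and 0.26 rad and linear speed of rect_pair below 0.03 m/s and distance of each of round_pair, hung_pair from where it was at the start of the episode below 0.03 m and value of joint hook_p between -0.2 and 0.2 rad); the robot touches nothing.
It fails at once if the pair on the occupied hook is displaced by more than 30 mm (distance of hung_pair from where it was at the start of the episode above 0.03 m).
It fails at once if the round-lens pair on the table is displaced by more than 30 mm (distance of round_pair from where it was at the start of the episode above 0.03 m).
It fails at once if the occupied hook is turned by more than 0.2 rad (value of joint hook_p above 0.2 rad or value of joint hook_p below -0.2 rad).
It also fails if it takes over 61 s, if anything falls off the work surface, if the arm or the gripper's body presses on something with over 40 N, if the wrist force passes 120 N, or if a joint passes its speed limit or range.

## Working session

There is one attempt and no reset: what is moved stays moved. The work goes in short steps, Python scripts to look and compute and a tool call to move; the robot and the scene stay as the last step left them, time stands still between calls to the robot, and variables do not carry over. Pictures are saved under pics/ and viewed, at most 13 in all, crops included, and the job is handed in when it is done.

Besides the shell and the picture viewer there is one more tool, called after "Emit:" as name(argument=value, ...) on one line, values as JSON. apply_moves: Moves the arm, as the interface text tells. Its arguments: {"type":"object","properties":{"offset":{"type":"array","items":{"type":"array","items":{"type":"number"}}},"dr":{"type":"array","items":{"type":"array","items":{"type":"number"}}},"hand":{"type":"array","items":{"type":"number"}}},"required":["offset","dr","hand"]}

```bash
mkdir -p pics; ls
python3 - <<'E'
from cell import status, eyes, models
import cv2,numpy as np
ims=[]
for c in("side","top"):
    f=eyes.grab_frame(c); im=f["pixels"]; cv2.imwrite(f"pics/{c}0.png",cv2.resize(im[:,:,::-1],(800,600),interpolation=cv2.INTER_CUBIC))
    R=cv2.Rodrigues(np.array(f["rvec"],float))[0]; print(c,"cam",-R.T@np.ravel(f["tvec"]),"fwd",R[2],"K",np.ravel(f["mtx"])[[0,2,4,5]])
    for t in("rect_pair","round_pair","stand_q","hook_q"):
        for r in models.regions_of(c,t): print(t,round(r["score"],2),r["extent"],int(r["region"].sum()))
print(status.state())
E
```

```text
pics
side cam [  425.19742512 -1191.08062287  1331.24272346] fwd [ 0.04257793  0.65407987 -0.75522622] K [495.64565564 254.54877386 495.64565564 190.95345736]
rect_pair 0.83 [245.1, 241.7, 265.4, 285.5] 376
round_pair 0.42 [234.6, 103.3, 250.1, 122.9] 39
stand_q 0.96 [180.0, 86.7, 219.8, 129.3] 537
stand_q 0.91 [263.2, 311.2, 323.3, 360.7] 1323
stand_q 0.8 [179.7, 194.5, 231.4, 242.7] 863
stand_q 0.68 [174.5, 255.8, 228.2, 303.4] 1140
stand_q 0.62 [261.8, 176.6, 312.8, 222.9] 810
hook_q 0.75 [182.4, 198.6, 219.7, 204.5] 149
hook_q 0.67 [266.6, 179.7, 304.4, 184.4] 169
hook_q 0.61 [179.0, 83.9, 214.5, 94.5] 99
hook_q 0.58 [172.9, 258.2, 216.9, 270.1] 207
hook_q 0.52 [274.5, 309.5, 315.2, 327.4] 191
top cam [ 342.71289076 -118.84244032 1278.1868508 ] fwd [ 0.14389949 -0.01542904 -0.98947202] K [349.24434962 253.99466694 349.24434962 194.6696907 ]
rect_pair 0.81 [295.5, 198.1, 334.0, 216.1] 275
rect_pair 0.54 [171.7, 161.7, 204.7, 205.8] 703
round_pair 0.56 [96.8, 202.0, 143.2, 214.2] 208
stand_q 0.97 [96.5, 230.1, 129.4, 276.0] 867
stand_q 0.91 [367.4, 160.1, 409.0, 203.4] 733
stand_q 
[... 385 characters left out ...]
, 276.5] 159
{'time_s': 0.5, 'qpos': array([ 1.06271047e+00,  3.80643012e-01,  1.29744440e+00,  2.89886544e-06,
        1.46358632e+00, -2.15317358e-01]), 'qvel': array([ 0.00092238, -0.00219896, -0.0021688 ,  0.00073124, -0.00101364,
        0.00034745]), 'joint_efforts': array([-2.92747463e-03, -4.48027611e+01, -2.31336540e+01, -2.52969085e-04,
        7.32745320e-04,  9.16839383e-06]), 'position': array([158.72824851, 526.56739719, 206.38429703]), 'eef_rot': array([-4.58234932e-01, -3.10796202e+00,  1.17512923e-04]), 'wrist_force': array([0.85147547, 0.69658442, 0.75773482]), 'wrist_torque': array([ 0.0400119 , -0.02149378,  0.0289966 ]), 'finger_force': 0.0, 'opening': 85.59763314794057}
```

View pics/top0.png

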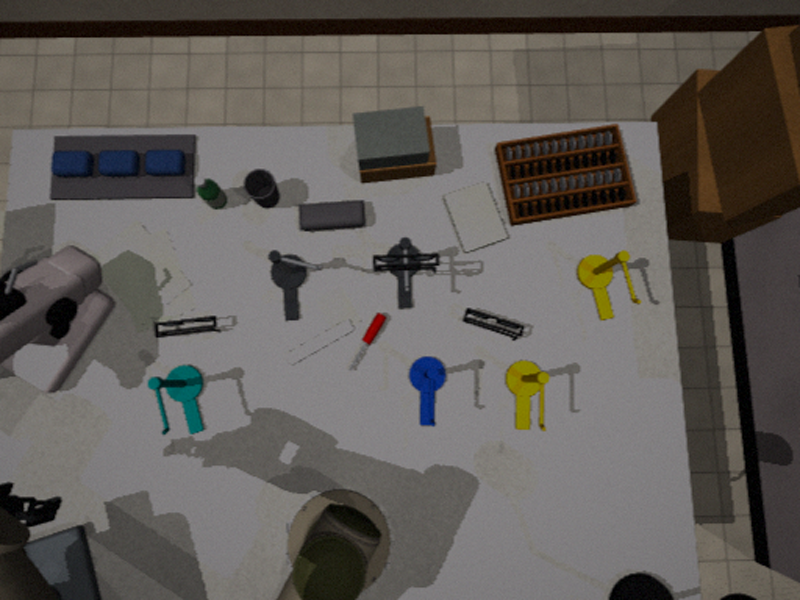

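View pics/side0.png

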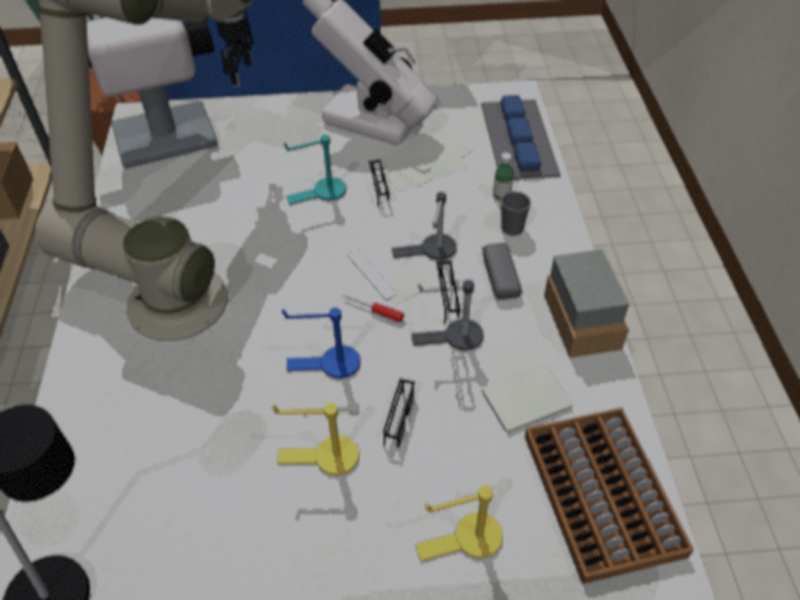

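The dark stands are at top (289,272), which is empty with its hook pointing right, and (405,240), which is occupied. The other stands are coloured look-alikes. There are two candidates for the rectangular pair: top (190,326) / side (379,180), and top (497,322) / side (400,412). I'll check both in a close crop.

```bash
cat > h.py <<'E'
import cv2,numpy as np
from cell import status,eyes,models
S=512/800
def cam(f):
    return np.array(f["mtx"],float),np.array(f["rvec"],float),np.array(f["tvec"],float).reshape(3)
def onz(f,px,z):
    K,r,t=cam(f);R=cv2.Rodrigues(r)[0];c=-R.T@t
    p=cv2.undistortPoints(np.array(px,float).reshape(-1,1,2),K,None)[:,0]
    d=np.c_[p,np.ones(len(p))]@R
    return c+d*((z-c[2])/d[:,2])[:,None]
def proj(f,P):
    K,r,t=cam(f);return cv2.projectPoints(np.array(P,float).reshape(-1,1,3),r,t,K,None)[0][:,0]
def crop(im,x0,y0,x1,y1,w,h):
    return cv2.resize(np.ascontiguousarray(im[y0:y1,x0:x1,::-1]),(w,h),interpolation=cv2.INTER_CUBIC)
E
python3 - <<'E'
from h import *
a=eyes.grab_frame("side");b=eyes.grab_frame("top")
s=a["pixels"];t=b["pixels"]
g=np.vstack([np.hstack([crop(s,225,235,285,295,300,300),crop(s,225,90,265,140,240,300),crop(s,240,115,310,185,260,300)]),
 np.hstack([crop(t,290,185,340,225,400,300),crop(t,160,150,285,210,400,300)])])
g=np.clip(g.astype(float)*1.5,0,255).astype('uint8')
cv2.imwrite("pics/c1.png",g)
# hub top empty: top px
print("hub",onz(b,[[275*S,256*S]],165),"foot",onz(b,[[289*S,272*S]],12),"toe end",onz(b,[[292*S,319*S]],8))
print("occ",onz(b,[[404*S,242*S]],165),onz(b,[[404*S,307*S]],8))
for c,f,z in(("side",a,24),("top",b,24)):
    for r in models.regions_of(c,"rect_pair"):
        if r["score"]>.6:
            m=cv2.findNonZero(r["region"].astype('uint8'))[:,0]; (cx,cy),wh,ang=cv2.minAreaRect(m); print(c,cx,cy,wh,ang,onz(f,[[cx,cy]],z), onz(f,cv2.boxPoints(((cx,cy),wh,ang)),z)[:,:2].round())
E
```

```text
hub [[610.20841936 115.66924079 165.        ]] foot [[607.80555939 114.45001274  12.        ]] toe end [[496.52453321 107.0969953    8.        ]]
occ [[ 636.06856732 -153.61116361  165.        ]] [[ 520.43669593 -155.29337525    8.        ]]
top 315.031494140625 206.509765625 (37.57683181762695, 8.52971076965332) 17.2414608001709 [[ 478.10581396 -358.51580543   24.        ]] [[ 485. -289.]
 [ 514. -299.]
 [ 471. -428.]
 [ 442. -417.]]
```

View pics/c1.png

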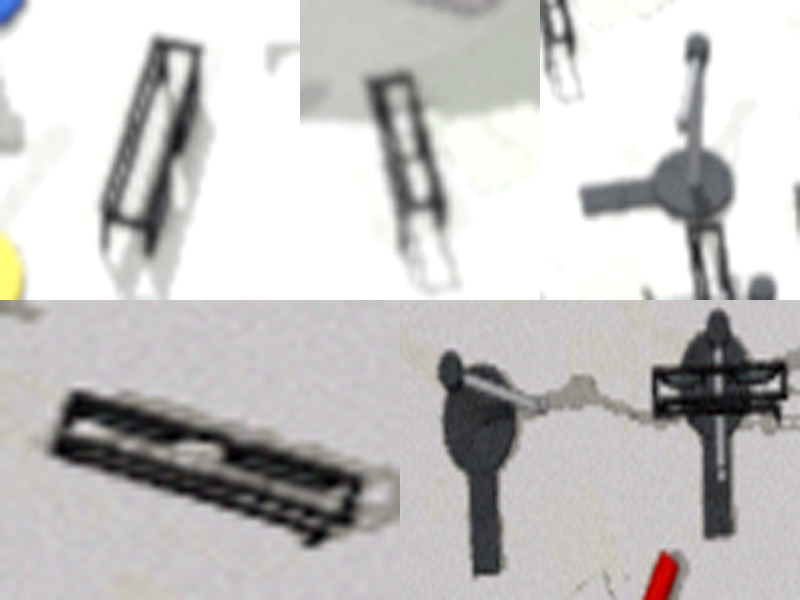

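```bash
cat > fit.py <<'E'
from h import *
from scipy.spatial import cKDTree
from scipy.optimize import minimize
def model(kind):
    P=[];L=lambda a,b:P.extend(np.linspace(a,b,max(2,int(np.linalg.norm(np.subtract(a,b))/3))))
    for s in(1,-1):
        if kind=="rect":
            for a,b in(((11,46),(63,46)),((63,46),(63,2)),((63,2),(11,2)),((11,2),(11,46))): L((-14.5,s*a[0],a[1]),(-14.5,s*b[0],b[1]))
        else:
            for q in np.linspace(0,2*np.pi,50): P.append((-14.5,s*(37+24*np.cos(q)),24+22.5*np.sin(q)))
        L((-14.5,s*64,44),(12,s*64,44)); L((5+4*(s+1),s*62,44),(5+4*(s+1),-s*62,44)); L((5+4*(s+1),-s*62,44),(5+4*(s+1),-s*62,22))
    L((-14.5,-11,43),(-14.5,11,43)); return np.array(P,float)
def dark(f,box,th=60):
    g=cv2.cvtColor(f["pixels"],cv2.COLOR_RGB2GRAY);x0,y0,x1,y1=box
    y,x=np.nonzero(g[y0:y1,x0:x1]<th);return np.c_[x+x0,y+y0].astype(float)
def place(M,p):
    c,s=np.cos(p[2]),np.sin(p[2]);z=p[3] if len(p)>3 else 0
    return M@np.array([[c,-s,0],[s,c,0],[0,0,1]]).T+[p[0],p[1],z]
def cost(p,M,obs):
    W=place(M,p);e=0
    for f,d,t in obs:
        q=proj(f,W);e+=np.minimum(t.query(q)[0],6).mean()+np.minimum(cKDTree(q).query(d)[0],6).mean()
    return e
def fit(obs,x,y,yaw,kinds=("rect","round")):
    for k in kinds:
        for fl in(0,np.pi):
            r=minimize(cost,[x,y,yaw+fl],args=(model(k),obs),method="Nelder-Mead",options=dict(initial_simplex=np.array([x,y,yaw+fl])+np.array([[0,0,0],[15,0,0],[0,15,0],[0,0,.2]])))
            print(k,round(r.fun,3),r.x.round(3))
E
python3 - <<'E'
from fit import *
a=eyes.grab_frame("side");b=eyes.grab_frame("top")
for n,bs,bt,g in(("right",(240,238,270,290),(290,190,342,222),(478,-358,.32)),("left",(233,98,252,130),(94,198,145,217),(470,330,-.05))):
    obs=[]
    for f,bx in((a,bs),(b,bt)):
        d=dark(f,bx);obs.append((f,d,cKDTree(d)));print(n,len(d))
    fit(obs,*g)
s=a["pixels"]
g=np.hstack([crop(s,238,236,274,290,400,600),crop(s,228,96,264,150,400,600)])
cv2.imwrite("pics/c2.png",np.clip(g.astype(float)*1.3,0,255).astype('uint8'))
E
```

```text
right 113
right 262
rect 4.101 [ 4.79997e+02 -3.60279e+02 -3.48000e-01]
rect 3.158 [ 475.041 -358.097    2.811]
round 4.129 [ 4.80131e+02 -3.60374e+02 -3.54000e-01]
round 3.146 [ 474.666 -358.388    2.795]
left 26
left 266
rect 4.042 [4.85353e+02 3.42297e+02 9.30000e-02]
rect 3.458 [479.75  345.601   3.241]
round 4.178 [4.85018e+02 3.45547e+02 9.20000e-02]
round 3.265 [480.261 343.29    3.237]
```

View pics/c2.png

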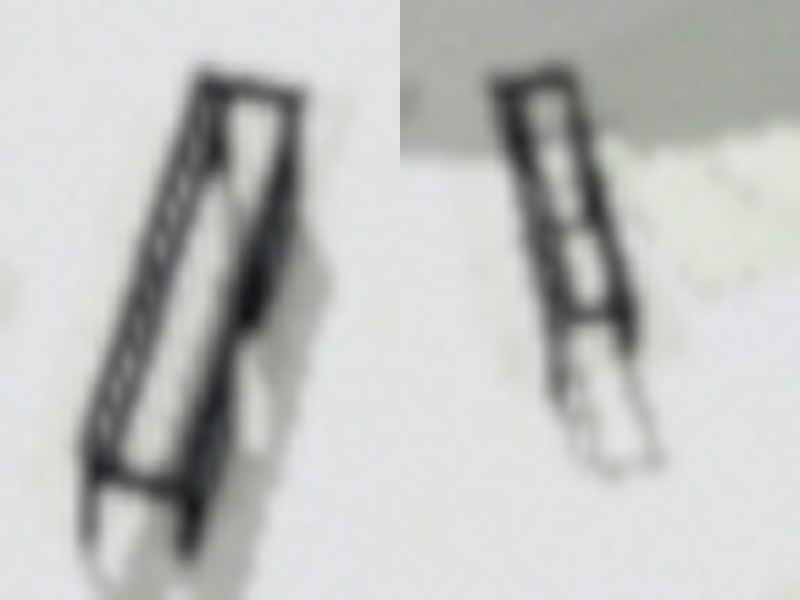

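The right-hand pair is the rectangular one: its near lens corner reaches down square at (185,550), while the left pair's lens ends short at (630,340). Both networks agree. Next I'll measure the empty stand from both views.

Run:
```python
from h import *
a=eyes.grab_frame("side");b=eyes.grab_frame("top")
for c,f,box in(("side",a,(240,110,310,180)),("top",b,(165,150,225,210))):
    for t in("stand_q","hook_q"):
        for r in models.regions_of(c,t): 
            e=r["extent"]
            if e[0]>box[0] and e[2]<box[2]+10 and e[1]>box[1] and e[3]<box[3]+10: print(c,t,r["score"],e)
print("side hub",onz(a,[[441*S,199*S]],165)[0].round(),"foot",onz(a,[[439*S,247*S]],12)[0].round(),"toe",onz(a,[[393*S,252*S]],8)[0].round())
P=lambda r,th,z:[609+r*np.cos(th),115+r*np.sin(th),z]
t0=np.pi+.06
out=[]
for f,box,n in((a,(230,110,300,180),"s"),(b,(160,145,230,215),"t")):
    x0,y0,x1,y1=box;im=crop(f["pixels"],x0,y0,x1,y1,400,400);k=400/70
    def dr(p,c):
        cv2.polylines(im,[np.int32((proj(f,p)-[x0,y0]+.5)*k)],False,c,1)
    dr([P(42,q,12) for q in np.linspace(0,6.3,40)],(0,255,0)); dr([P(12.5,q,171) for q in np.linspace(0,6.3,20)],(0,255,0))
    dr([P(0,t0,8),P(115,t0,8)],(0,255,255))
    for q,c in((1.2,(255,0,0)),(1.35,(0,0,255)),(1.5,(255,0,255))): dr([P(12,t0+q,160),P(97,t0+q,160),P(97,t0+q,183)],c)
    out.append(im)
cv2.imwrite("pics/c3.png",np.hstack(out))
```

```text
side stand_q 0.83 [252.3, 122.5, 292.0, 167.2]
side hook_q 0.56 [276.9, 122.7, 285.9, 144.5]
side hook_q 0.55 [270.6, 177.8, 303.3, 184.4]
top stand_q 0.61 [172.7, 160.6, 205.1, 203.6]
side hub [611. 104. 165.] foot [611. 105.  12.] toe [500. 102.   8.]
```

View pics/c3.png

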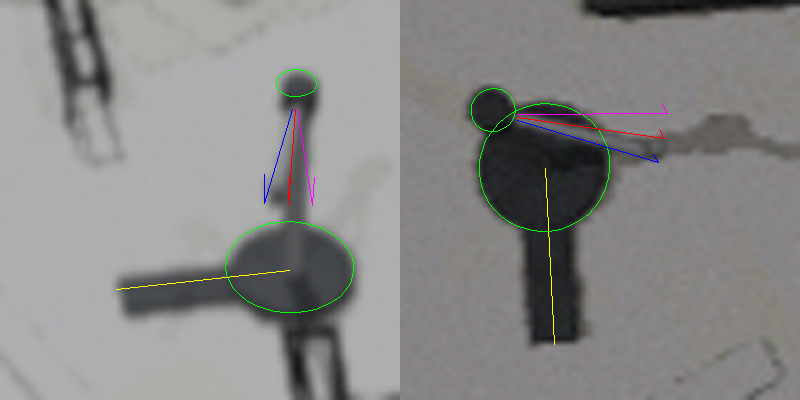

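The stand axis is about (609,113), its toe yaw is about +0.06, and the hook is about 1.27 rad off. In the overlay the tip is at side (275,195) and top (655,150), between the blue and red prongs. I'll cage the prong between the fingers and swing it round.

Emit:
apply_moves(offset=[[0.03, -0.03, 0.04], [0.07, -0.075, 0.04], [0.11, -0.12, 0.04], [0.15, -0.162, 0.04], [0.19, -0.206, 0.04]], dr=[[0, 0, -0.17], [0, 0, -0.34], [0, 0, -0.51], [0, 0, -0.68], [0, 0, -0.85]], hand=[0.04, 0.04, 0.04, 0.04, 0.04])

```text
time_s: 1.72
position: [349.8, 319.1, 246.6]
eef_rot: [1.706, 2.638, 0.001]
wrist_force: [1.0, -0.2, -0.0]
opening: 40.3
finger_force: 0.0
```

Emit:
apply_moves(offset=[[0.045, -0.043, 0], [0.09, -0.086, 0], [0.14, -0.13, 0], [0.19, -0.175, 0], [0.23, -0.22, 0]], dr=[[0, 0, -0.17], [0, 0, -0.34], [0, 0, -0.51], [0, 0, -0.67], [0, 0, -0.67]], hand=[0.04, 0.04, 0.04, 0.04, 0.04])

```text
time_s: 2.35
position: [575.7, 103.8, 246.4]
eef_rot: [-2.475, -1.935, -0.0]
wrist_force: [0.9, 1.5, -0.7]
opening: 39.8
finger_force: 0.0
```

Emit:
apply_moves(offset=[[0.016, -0.046, 0], [0.016, -0.046, -0.04], [0.016, -0.046, -0.04]], dr=[[0, 0, 0], [0, 0, 0], [0, 0, 0]], hand=[0.04, 0.04, 0.04])

```text
time_s: 2.72
position: [589.1, 59.1, 204.0]
eef_rot: [-2.471, -1.933, 0.007]
wrist_force: [-0.1, -0.9, 0.6]
opening: 40.0
finger_force: 0.0
```

Run:
```python
from h import *
a=eyes.grab_frame("side");b=eyes.grab_frame("top")
cv2.imwrite("pics/d1.png",np.hstack([crop(a["pixels"],230,90,310,170,400,400),crop(b["pixels"],160,135,240,215,400,400)]))
```

```text
(no output)
```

View pics/d1.png

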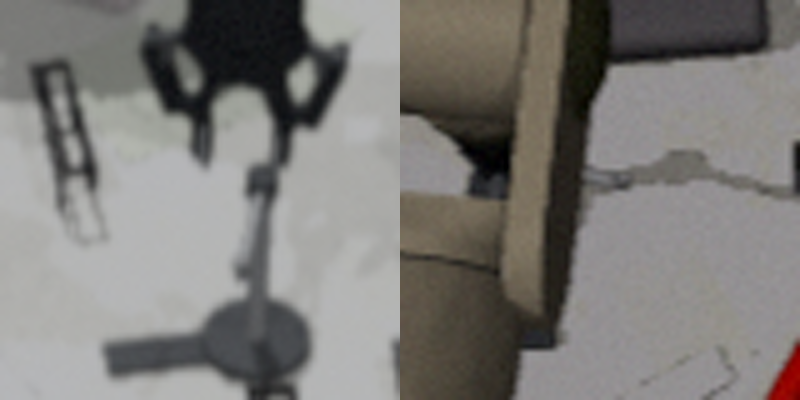

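In the side view the fingertips at (203,160) and (282,160) straddle the prong at about (247,235). Descending.

Emit:
apply_moves(offset=[[0, 0, -0.02], [0, 0, -0.049], [0, 0, -0.049]], dr=[[0, 0, 0], [0, 0, 0], [0, 0, 0]], hand=[0.04, 0.04, 0.04])

```text
time_s: 3.2
position: [589.9, 60.1, 157.5]
eef_rot: [-2.472, -1.938, 0.002]
wrist_force: [-0.4, 0.6, 0.3]
opening: 40.1
finger_force: 0.0
```

Emit:
apply_moves(offset=[[-0.01, 0.003, 0], [-0.018, 0.0085, 0], [-0.025, 0.0155, 0], [-0.031, 0.024, 0], [-0.035, 0.033, 0]], dr=[[0, 0, -0.18], [0, 0, -0.36], [0, 0, -0.54], [0, 0, -0.72], [0, 0, -0.9]], hand=[0.04, 0.04, 0.04, 0.04, 0.03])

```text
time_s: 3.82
position: [556.0, 93.0, 160.1]
eef_rot: [3.07, 0.66, 0.006]
wrist_force: [-0.1, 0.8, -0.9]
opening: 30.0
finger_force: 0.0
```

Emit:
apply_moves(offset=[[-0.004, 0.008, 0], [-0.006, 0.016, 0], [-0.006, 0.016, 0], [-0.006, 0.016, 0]], dr=[[0, 0, -0.18], [0, 0, -0.36], [0, 0, -0.36], [0, 0, -0.36]], hand=[0.02, 0.02, 0.0, 0.0])

```text
time_s: 4.32
position: [549.9, 108.4, 158.6]
eef_rot: [3.139, 0.114, 0.003]
wrist_force: [0.5, 1.1, -0.2]
opening: 0.1
finger_force: 0.0
```

The fingers closed on nothing, so I need to look.

Run:
```python
from h import *
a=eyes.grab_frame("side");b=eyes.grab_frame("top")
cv2.imwrite("pics/d2.png",np.hstack([crop(a["pixels"],230,90,310,170,400,400),crop(b["pixels"],160,135,240,215,400,400)]))
```

```text
(no output)
```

View pics/d2.png

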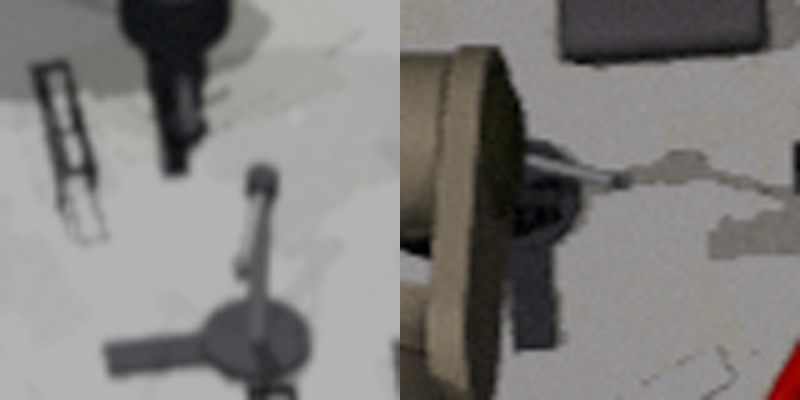

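Run:
```python
from h import *
a=eyes.grab_frame("side");s=status.state();p=s["position"];print(p,s["eef_rot"],s["qpos"])
pp=lambda P:((proj(a,P)-[230,90]+.5)*5).round()
print(pp([[p[0],p[1],p[2]-11],[550,108,160],[609,113,171],[609,113,160],[609,113,12]]))
x=onz(a,[[175/5+230-.5,173/5+90-.5]],148); print(x)
```

```text
[549.54293571 108.17423906 157.78910806] [3.13962342e+00 1.10351743e-01 7.92720235e-04] [-1.69971956e-02  4.37009978e-01  1.35210680e+00 -4.16296523e-06
  1.35197031e+00  1.48353280e+00]
[[176. 210.]
 [177. 196.]
 [260. 175.]
 [259. 186.]
 [254. 335.]]
[[552.51351871 146.24474106 148.        ]]
```

Run:
```python
from h import *
a=eyes.grab_frame("side")
pp=lambda P,o,k:((proj(a,P)-o+.5)*k).round(1)
print("d1",pp([[589-14,59-5,198],[589+14,59+5,198],[589,59,193],[575,55,232],[595,62,232]],[230,90],5))
print("start800",pp([[158.7,526.6,195],[158.7,526.6,210],[158.7,526.6,240]],[0,0],800/512))
g=cv2.cvtColor(a["pixels"],cv2.COLOR_RGB2GRAY)
print(g[118:136,258:272])
b=cv2.imread("pics/side0.png",0);print(b[60:100:3,220:256:3])
```

```text
d1 [[220.9 205.5]
 [260.4 193. ]
 [240.5 204.8]
 [221.6 166.4]
 [250.3 157.6]]
start800 [[246.1  91.1]
 [245.2  86. ]
 [243.2  75.6]]
[[175 174 163 121  63  23  12  11  21  30  41  70 122 159]
 [175 173 166 128  72  31  20  13  21  50  85 111 148 168]
 [174 170 166 132  83  46  24  18  29  74 123 148 166 172]
 [172 170 167 134  91  54  25  19  32  88 144 167 173 173]
 [175 176 171 135  92  54  27  21  32  92 150 173 176 173]
 [178 178 172 140  98  54  29  21  36  92 152 173 175 172]
 [179 180 175 155 113  68  49  51  60 102 154 174 175 171]
 [180 179 178 169 139 110 101 107 115 133 164 176 178 175]
 [181 179 180 175 164 155 152 154 158 163 174 178 178 178]
 [179 179 178 178 176 175 175 175 176 176 178 179 180 180]
 [180 179 179 179 179 179 179 179 180 180 179 180 180 180]
 [179 179 179 179 180 179 179 180 180 180 179 179 179 178]
 [180 180 179 179 179 180 179 180 179 180 180 180 178 179]
 [179 179 180 179 180 179 179 179 179 178 179 179 179 180]
 [179 179 179 179 179 179 180 179 179 178 180 179 180 180]
 [179 179 179 180 179 179 180 179 179 179 180 179 179 179]
 [180 179 179 180 178 180 179 180 179 179 180 178 179 179]
 [179 179 180 178 178 179 179 180 180 179 179 179 179 179]]
[[ 40  18  19  20  11  26  19  33  22  15  26  44]
 [ 41  22  19  17  19  21  23  36  25  19  22  42]
 [ 42  25  17  13  20  21  31  41  36  34  37  42]
 [ 42  28  18  15  19  14  35  41  41  40  40  41]
 [ 40  33  19  19  12  27  42  41  38  42  40  38]
 [ 41  41  35  29  15  37  49  40  42  40  40  42]
 [ 41  40  42  35  16  27  56  42  41  43  43  37]
 [ 41  42  40  39  19  24  59  42  42  40  42  40]
 [ 42  43  40  42  38  36  61  43  42  41  39  43]
 [ 42  40  41  42  45  48  48  41  39  39  40  39]
 [ 42  40  44  42  41  42  42  41  39  39  39  39]
 [ 39  41  40  39  41  42  41  43  43  46  48  50]
 [ 74  78  96  96  96  99 105 111 116 128 130 141]
 [150 153 164 164 163 162 164 163 164 166 165 166]]
```

Run:
```python
from h import *
k=800/512
a=eyes.grab_frame("side");b=eyes.grab_frame("top")
for f,n in((a,"side0"),(b,"top0")):
  u=np.array([.289,.957,0]);c=np.array([158.7,526.6,206.4])
  for dz in(-11,2,40):
    print(n,dz,((proj(f,[c+u*43+[0,0,dz],c-u*43+[0,0,dz]])+.5)*k-.5).round().tolist())
for n,(x0,y0,x1,y1) in(("top0",(0,470,75,540)),("side0",(205,40,265,110))):
  g=cv2.imread(f"pics/{n}.png",0)[y0:y1:2,x0:x1:1]
  g=g[:, ::1]
  print(n); print("\n".join("%d "%(y0+2*i)+"".join("#" if v<30 else "+" if v<48 else "." for v in r) for i,r in enumerate(g)))
```

```text
side0 -11 [[251.0, 81.0], [240.0, 100.0]]
side0 2 [[250.0, 77.0], [239.0, 96.0]]
side0 40 [[248.0, 63.0], [236.0, 83.0]]
top0 -11 [[30.0, 482.0], [73.0, 495.0]]
top0 2 [[25.0, 483.0], [69.0, 496.0]]
top0 40 [[12.0, 487.0], [57.0, 500.0]]
top0
470 ...........................................................................
472 ...........................................................................
474 ...........................................................................
476 ...........................................................................
478 ...........................................................................
480 ...........................................................................
482 ...........................................................................
484 ..++########+..............................................................
486 ############+..............................................................
488 ###########+...............................................................
490 ###########..........................................
[... 3493 characters left out ...]
+++++++++++++++++++++++++++++++++++++++++++++++++++++++
90 ++++++++++++++++++++++++++++++++++++++++++++++++++++++++++++
92 ++++++++++++++++++++++++++++++++++++++++++++++++++++++++++++
94 +++++++++++++++++++++++++++++++.............................
96 ............................................................
98 ............................................................
100 ............................................................
102 ............................................................
104 ............................................................
106 ............................................................
108 ............................................................
```

Both cameras show the fingertips about 37 mm higher than the reported pose implies, so I'll subtract that from every z target. Going back to cage the prong lower.

Emit:
apply_moves(offset=[[0, 0, 0.03], [0.01, -0.014, 0.03], [0.02, -0.028, 0.03], [0.034, -0.042, 0.03], [0.045, -0.053, 0.03]], dr=[[0, 0, 0.18], [0, 0, 0.36], [0, 0, 0.54], [0, 0, 0.72], [0, 0, 0.9]], hand=[0.04, 0.04, 0.04, 0.04, 0.04])

```text
time_s: 5.25
position: [594.8, 54.7, 187.3]
eef_rot: [-2.776, -1.471, 0.0]
wrist_force: [-0.1, 1.5, -0.0]
opening: 40.2
finger_force: 0.0
```

Emit:
apply_moves(offset=[[0, 0, 0], [0, 0, 0], [0, 0, -0.03], [0, 0, -0.03]], dr=[[0, 0, 0.18], [0, 0, 0.34], [0, 0, 0.34], [0, 0, 0.34]], hand=[0.04, 0.04, 0.04, 0.04])

```text
time_s: 5.75
position: [593.3, 55.4, 155.7]
eef_rot: [-2.49, -1.91, 0.005]
wrist_force: [0.9, -0.2, 0.5]
opening: 39.6
finger_force: 0.0
```

Emit:
apply_moves(offset=[[0, 0, -0.012], [0, 0, -0.024], [0, 0, -0.036], [0, 0, -0.036]], dr=[[0, 0, 0], [0, 0, 0], [0, 0, 0], [0, 0, 0]], hand=[0.04, 0.04, 0.04, 0.04])

```text
time_s: 6.25
position: [593.9, 55.4, 120.3]
eef_rot: [-2.491, -1.911, 0.002]
wrist_force: [-0.1, 0.2, 0.7]
opening: 40.1
finger_force: 0.0
```

Emit:
apply_moves(offset=[[0, 0, 0]], dr=[[0, 0, 0]], hand=[0.026])

```text
time_s: 6.38
position: [594.6, 55.4, 121.7]
eef_rot: [2.492, 1.912, 0.001]
wrist_force: [0.2, 0.3, -0.0]
opening: 26.2
finger_force: 0.0
```

Emit:
apply_moves(offset=[[-0.01, 0.003, 0], [-0.019, 0.008, 0], [-0.028, 0.0155, 0], [-0.035, 0.024, 0], [-0.04, 0.0335, 0]], dr=[[0, 0, -0.18], [0, 0, -0.36], [0, 0, -0.54], [0, 0, -0.72], [0, 0, -0.9]], hand=[0.026, 0.026, 0.026, 0.026, 0.026])

```text
time_s: 7.0
position: [554.4, 88.8, 122.1]
eef_rot: [3.077, 0.628, 0.002]
wrist_force: [1.0, -1.1, 0.4]
opening: 25.9
finger_force: 0.6
```

Emit:
apply_moves(offset=[[-0.0035, 0.01, 0], [-0.005, 0.021, 0], [-0.005, 0.021, 0], [-0.005, 0.021, 0]], dr=[[0, 0, -0.18], [0, 0, -0.35], [0, 0, -0.35], [0, 0, -0.35]], hand=[0.026, 0.026, 0.0, 0.0])

```text
time_s: 7.5
position: [549.3, 110.3, 122.0]
eef_rot: [-3.139, -0.099, -0.001]
wrist_force: [-3.2, 4.4, 5.5]
opening: 6.9
finger_force: 58.5
```

Emit:
apply_moves(offset=[[0, 0, 0], [0, 0, 0.03], [0, 0, 0.09], [-0.01, -0.05, 0.1], [-0.02, -0.11, 0.1]], dr=[[0, 0, 0], [0, 0, 0], [0, 0, 0], [0, 0, 0.17], [0, 0, 0.34]], hand=[0.03, 0.03, 0.04, 0.07, 0.08])

```text
time_s: 8.12
position: [530.1, 0.9, 222.6]
eef_rot: [3.077, 0.624, 0.004]
wrist_force: [1.0, 0.1, 0.0]
opening: 74.6
finger_force: 0.0
```

Emit:
apply_moves(offset=[[-0.01, -0.06, 0], [-0.02, -0.12, 0], [-0.03, -0.18, 0], [-0.036, -0.24, 0], [-0.042, -0.3, 0]], dr=[[0, 0, 0.17], [0, 0, 0.34], [0, 0, 0.51], [0, 0, 0.68], [0, 0, 0.84]], hand=[0.08, 0.08, 0.08, 0.08, 0.08])

```text
time_s: 8.75
position: [488.0, -292.4, 221.5]
eef_rot: [2.558, 1.823, -0.0]
wrist_force: [0.8, 0.3, 0.9]
opening: 80.0
finger_force: 0.0
```

Run:
```python
from fit import *
a=eyes.grab_frame("side");b=eyes.grab_frame("top");s=status.state();print(s["position"],s["eef_rot"],s["time_s"])
o=[]
x0,y0=160,145;im=crop(b["pixels"],x0,y0,230,215,400,400)
A=np.array([609,113]);d=np.array([-1,-.045]);k=400/70
for P in([[*(A+0*d),171],[*(A+95*d),160]],): cv2.polylines(im,[np.int32((proj(b,P)-[x0,y0]+.5)*k)],False,(0,255,0),1)
cv2.imwrite("pics/e1.png",np.hstack([im,crop(a["pixels"],225,225,295,295,400,400)]))
```

```text
[ 487.31351555 -295.88405817  220.45076071] [ 2.56388739e+00  1.81444744e+00 -2.30284833e-03] 8.85
```

View pics/e1.png

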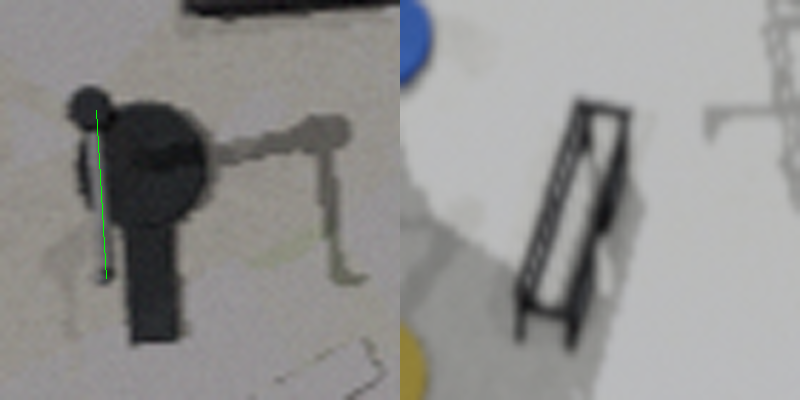

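The hook now runs parallel to its toe: hub (90,107), tip (107,272), toe end (156,342). The rectangular pair is undisturbed at (575,230). I'll refit its pose per camera.

Run:
```python
from fit import *
a=eyes.grab_frame("side");b=eyes.grab_frame("top")
for f,n in((a,"side0"),(b,"top0")): f["pixels"]=cv2.resize(cv2.imread(f"pics/{n}.png")[:,:,::-1],(512,384),interpolation=cv2.INTER_AREA)
obs=[]
for f,bx,th in((a,(240,238,270,290),90),(b,(290,190,342,222),75)):
    d=dark(f,bx,th);obs.append((f,d,cKDTree(d)))
M=model("rect")
for o in([obs[0]],[obs[1]],obs):
    p0=np.array([475,-358,2.81]);r=minimize(cost,p0,args=(M,o),method="Nelder-Mead",options=dict(initial_simplex=p0+np.array([[0,0,0],[12,0,0],[0,12,0],[0,0,.1]])))
    print(len(o),round(r.fun,2),r.x.round(2))
```

```text
1 1.02 [ 475.09 -358.4     2.8 ]
1 1.0 [ 474.74 -356.53    2.79]
2 2.04 [ 474.91 -357.69    2.8 ]
```

Emit:
apply_moves(offset=[[0, -0.028, -0.03], [0, -0.028, -0.09], [0, -0.028, -0.15], [0, -0.028, -0.18], [0, -0.028, -0.18]], dr=[[0, 0, 0], [0, 0, 0], [0, 0, 0], [0, 0, 0], [0, 0, 0]], hand=[0.08, 0.08, 0.08, 0.08, 0.08])

```text
time_s: 9.57
position: [488.2, -316.2, 39.9]
eef_rot: [-2.56, -1.814, 0.001]
wrist_force: [-0.3, -0.2, 1.0]
opening: 80.1
finger_force: 0.0
```

Run:
```python
from h import *
a=eyes.grab_frame("side");s=status.state();print(s["position"],s["eef_rot"])
cv2.imwrite("pics/f1.png",crop(a["pixels"],215,200,305,290,600,600))
```

```text
[ 489.054819   -317.20201693   41.82598187] [-2.56306382e+00 -1.81605576e+00  1.42012870e-04]
```

View pics/f1.png

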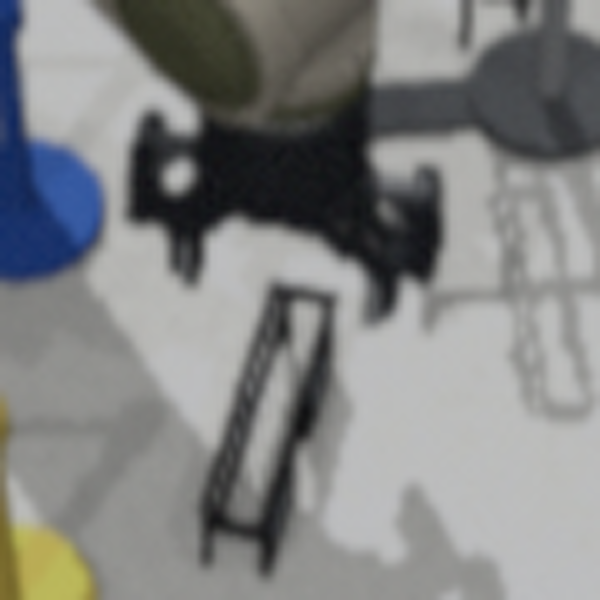

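The fingers at (185,280) and (380,320) straddle the pair's far lens.

Run:
```python
from h import *
a=eyes.grab_frame("side");k=600/90
u=np.array([np.cos(np.radians(-19.4)),np.sin(np.radians(-19.4)),0])*43
for z in(42,62,72,82,92): print(z,((proj(a,[np.array([489,-317.2,z])-u,np.array([489,-317.2,z])+u])-[215,200]+.5)*k).round().tolist())
print(((proj(a,[[487,-323.6,48],[487,-323.6,0]])-[215,200]+.5)*k).round())
```

```text
42 [[201.0, 315.0], [378.0, 353.0]]
62 [[200.0, 291.0], [379.0, 329.0]]
72 [[199.0, 278.0], [379.0, 316.0]]
82 [[198.0, 266.0], [380.0, 304.0]]
92 [[198.0, 253.0], [380.0, 291.0]]
[[286. 338.]
 [287. 395.]]
```

Emit:
apply_moves(offset=[[-0.002, -0.006, -0.02], [-0.002, -0.006, -0.04], [-0.002, -0.006, -0.048], [-0.002, -0.006, -0.048]], dr=[[0, 0, 0], [0, 0, 0], [0, 0, 0], [0, 0, 0]], hand=[0.08, 0.08, 0.08, 0.08])

```text
time_s: 10.18
position: [487.1, -324.1, -5.6]
eef_rot: [2.563, 1.815, 0.0]
wrist_force: [0.2, -0.2, 0.2]
opening: 80.0
finger_force: 0.0
```

Emit:
apply_moves(offset=[[0, 0, 0], [0, 0, 0], [0, 0, 0], [0, 0, 0], [0, 0, 0]], dr=[[0, 0, 0], [0, 0, 0], [0, 0, 0], [0, 0, 0], [0, 0, 0]], hand=[0.05, 0.04, 0.02, 0.0, 0.0])

```text
time_s: 10.8
position: [487.1, -324.2, -5.9]
eef_rot: [2.563, 1.814, 0.001]
wrist_force: [-0.1, 1.7, 4.8]
opening: 31.6
finger_force: 59.6
```

Emit:
apply_moves(offset=[[0, 0, 0.02], [0, 0, 0.07], [0, 0, 0.125], [0, 0, 0.18], [0, 0.02, 0.22]], dr=[[0, 0, 0], [0, 0, 0], [0, 0, 0], [0, 0, 0], [0, 0, 0]], hand=[0, 0, 0, 0, 0])

```text
time_s: 11.42
position: [486.6, -304.6, 215.6]
eef_rot: [2.564, 1.812, 0.0]
wrist_force: [0.1, -0.5, -0.2]
opening: 31.7
finger_force: 59.6
```

Emit:
apply_moves(offset=[[-0.01, 0.05, 0], [-0.02, 0.1, 0], [-0.025, 0.15, 0], [-0.025, 0.2, 0], [-0.02, 0.25, 0]], dr=[[0, 0, 0.08], [0, 0, 0.16], [0, 0, 0.24], [0, 0, 0.32], [0, 0, 0.395]], hand=[0, 0, 0, 0, 0])

```text
time_s: 12.05
position: [466.1, -52.4, 213.4]
eef_rot: [-2.156, -2.285, 0.0]
wrist_force: [1.0, -0.1, 0.2]
opening: 32.0
finger_force: 59.5
```

Emit:
apply_moves(offset=[[0.02, 0.05, 0], [0.04, 0.1, 0], [0.06, 0.15, 0], [0.08, 0.195, 0], [0.09, 0.2, 0]], dr=[[0, 0, 0], [0, 0, 0], [0, 0, 0], [0, 0, 0], [0, 0, 0]], hand=[0, 0, 0, 0, 0])

```text
time_s: 12.68
position: [556.8, 148.6, 212.8]
eef_rot: [-2.153, -2.286, 0.001]
wrist_force: [-0.9, 0.2, -0.8]
opening: 31.8
finger_force: 59.6
```

Emit:
apply_moves(offset=[[0, -0.001, -0.03], [0, -0.002, -0.043], [0, -0.002, -0.043]], dr=[[0, 0, 0], [0, 0, 0], [0, 0, 0]], hand=[0, 0, 0])

```text
time_s: 13.05
position: [556.3, 143.4, 169.9]
eef_rot: [-2.158, -2.281, 0.002]
wrist_force: [0.3, 0.3, -0.6]
opening: 32.0
finger_force: 59.6
```

Run:
```python
from fit import *
a=eyes.grab_frame("side");b=eyes.grab_frame("top");s=status.state();p=s["position"];print(p,s["time_s"])
yaw=np.radians(183.4);o=p[:2]+35.5*np.array([-np.sin(yaw),np.cos(yaw)]);print("origin",o)
W=place(model("rect"),[*o,yaw,p[2]+5.8])
out=[]
for f,(x0,y0) in((a,(235,85)),(b,(165,140))):
    im=crop(f["pixels"],x0,y0,x0+70,y0+70,400,400);raw=im.copy()
    for q in (proj(f,W)-[x0,y0]+.5)*400/70: cv2.circle(im,tuple(int(v) for v in q),1,(0,255,0),-1)
    for q in (proj(f,[[549.3,110.3,160]])-[x0,y0]+.5)*400/70: cv2.circle(im,tuple(int(v) for v in q),3,(0,0,255),-1)
    out.append(raw if f is b else np.hstack([raw,im]))
cv2.imwrite("pics/g1.png",out[0])
```

```text
[557.05792389 143.63855694 171.34560567] 13.15
origin [559.16330015 108.20104305]
```

View pics/g1.png

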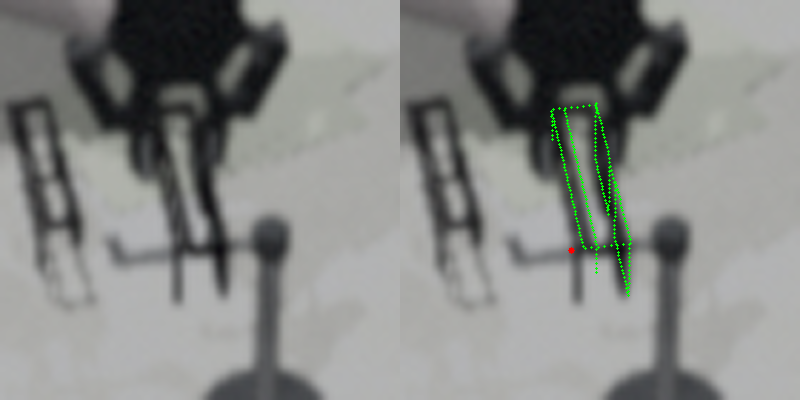

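The held pair matches the model overlay within about 2 px, and its near end is at (205,247). I'll shift it 2.5 mm in y and lower it.

Emit:
apply_moves(offset=[[0, 0.0025, 0], [0, 0.0025, -0.012], [0, 0.0025, -0.024], [0, 0.0025, -0.036], [0, 0.0025, -0.04]], dr=[[0, 0, 0], [0, 0, 0], [0, 0, 0], [0, 0, 0], [0, 0, 0]], hand=[0, 0, 0, 0, 0])

```text
time_s: 13.78
position: [556.2, 146.5, 129.2]
eef_rot: [-2.157, -2.282, 0.002]
wrist_force: [0.5, 0.1, -0.7]
opening: 32.0
finger_force: 59.6
```

Emit:
apply_moves(offset=[[0, 0, -0.004], [0, 0, -0.008], [0, 0, -0.01], [0, 0, -0.01]], dr=[[0, 0, 0], [0, 0, 0], [0, 0, 0], [0, 0, 0]], hand=[0, 0, 0, 0])

```text
time_s: 14.28
position: [556.7, 146.6, 120.4]
eef_rot: [-2.158, -2.283, 0.0]
wrist_force: [0.9, -0.4, -0.4]
opening: 32.1
finger_force: 59.6
```

Emit:
apply_moves(offset=[[0, 0, -0.001], [0, 0, -0.002], [0, 0, -0.003], [0, 0, -0.003]], dr=[[0, 0, 0], [0, 0, 0], [0, 0, 0], [0, 0, 0]], hand=[0, 0, 0, 0])

```text
time_s: 14.78
position: [556.8, 146.6, 117.9]
eef_rot: [2.158, 2.283, 0.001]
wrist_force: [-0.8, -0.1, 3.1]
opening: 31.7
finger_force: 60.0
```

The pair touched down at the predicted height. Releasing.

Emit:
apply_moves(offset=[[0, 0, 0.001], [0, 0, 0.001], [0, 0, 0.001], [0, 0, 0.001], [0, 0, 0.001]], dr=[[0, 0, 0], [0, 0, 0], [0, 0, 0], [0, 0, 0], [0, 0, 0]], hand=[0.034, 0.038, 0.045, 0.055, 0.06])

```text
time_s: 15.4
position: [556.7, 146.5, 118.3]
eef_rot: [-2.158, -2.283, 0.0]
wrist_force: [-0.1, 1.0, 0.2]
opening: 60.0
finger_force: 0.0
```

Emit:
apply_moves(offset=[[0, 0, 0.01], [0, 0, 0.03], [0, 0, 0.07], [0, 0, 0.12], [-0.05, 0.03, 0.15]], dr=[[0, 0, 0], [0, 0, 0], [0, 0, 0], [0, 0, 0], [0, 0, 0]], hand=[0.06, 0.06, 0.06, 0.06, 0.06])

```text
time_s: 16.02
position: [510.6, 174.3, 269.4]
eef_rot: [2.16, 2.278, 0.004]
wrist_force: [-0.5, 1.6, -0.2]
opening: 60.1
finger_force: 0.0
```

Emit:
apply_moves(offset=[[-0.03, 0.05, 0], [-0.07, 0.1, 0], [-0.11, 0.15, 0], [-0.15, 0.2, 0], [-0.15, 0.2, 0]], dr=[[0, 0, 0], [0, 0, 0], [0, 0, 0], [0, 0, 0], [0, 0, 0]], hand=[0.06, 0.06, 0.06, 0.06, 0.06])

```text
time_s: 16.65
position: [356.4, 377.5, 268.0]
eef_rot: [-2.152, -2.288, -0.002]
wrist_force: [1.1, -0.4, -0.1]
opening: 59.9
finger_force: 0.0
```

Run:
```python
from fit import *
a=eyes.grab_frame("side");b=eyes.grab_frame("top");print(status.state()["position"])
M=model("rect");obs=[]
for f,th in((a,60),(b,50)):
    q=proj(f,place(M,[556,110.5,3.2,124]));x0,y0=(q.min(0)-5).astype(int);x1,y1=(q.max(0)+5).astype(int)
    d=dark(f,(x0,y0,x1,y1),th);obs.append((f,d,cKDTree(d)));print(len(d))
for o in([obs[0]],obs):
    p0=np.array([556,110.5,3.2,124.]);r=minimize(cost,p0,args=(M,o),method="Nelder-Mead",options=dict(initial_simplex=p0+np.array([[0]*4,[10,0,0,0],[0,10,0,0],[0,0,.1,0],[0,0,0,10]])))
    print(round(r.fun,2),r.x.round(2),round(cost(p0,M,o),2))
g=np.vstack([crop(f["pixels"],x,y,x+60,y+60,300,300) for f,x,y in((a,245,105),(b,165,150))]);cv2.imwrite("pics/z1.png",np.hstack([g[:300],g[300:]]))
```

```text
[358.64843421 375.49593749 267.59572803]
54
489
1.73 [ 608.26  622.56    3.34 -332.99] 2.49
4.51 [556.81 114.55   3.24 122.45] 4.64
```

View pics/z1.png

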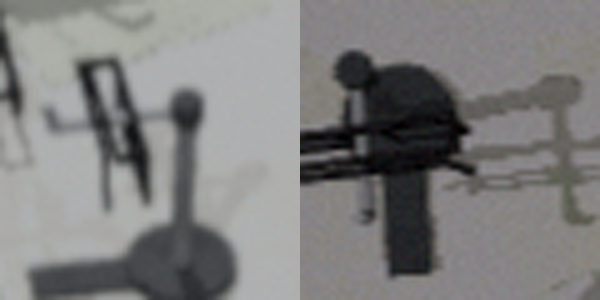

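The pair hangs level and square across the prong, at side crop (115,125). The hook runs along its toe, and the gripper is clear. Handing in.

```bash
python3 -c "
from cell import env
print(env.finish_job())"
```

```text
the job is handed in; nothing more can be done
None
```

I turned the empty hook to point over its toe, hung the rectangular-lens spectacles on it level and square by their bridge, and handed the job in. No verdict came back, and I did not re-measure the other two pairs or the occupied hook, though nothing I did touched them.

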